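Shut and latch the mirror box on the bath shelf

ROBOT

A 7-joint arm with a two-finger parallel gripper is mounted at the origin on the work surface. World frame = base frame: x ahead of the robot, y to its left, z up, the work surface at z = 0. Lengths are in m, angles in rad, forces in N, time in s.
With the tool pointing down it reaches from about 0.425 to 0.925 m from the base axis. Payload 6.8 kg.
Tool frame: the origin (TCP) lies at the centre of the arm's flange, where the gripper is bolted on; the fingertips stand 173 mm ahead of it and the grasp point (between the pads) lies 155 mm ahead of it; z points along the fingers, y is the line along which they close (so a half turn about z gives the same grasp; the last joint's range is limited). The gripper opens to 85 mm and grips with 20 to 120 N. Pads are 22 mm wide; open, the fingers measure 114 mm over their backs; the gripper's body (76 mm by 85 mm) begins 54 mm behind the grasp point. The pads swing forward as they close: fully open they stand 13 mm farther back than shut.
Start: joints at [1.116, 0.477, 0.022, 1.555, -0.011, 1.109, -0.083], TCP at [0.229, -0.635, 0.405] pointing down, gripper open.
Joint ranges: [-2.96, 2.96], [-0.34, 2.1], [-1.41, 1.46], [0.24, 2.44], [-1.37, 4.51], [0.17, 1.92], [-2.96, 2.96]. Speed limits (rad/s): [2.39, 2.39, 3.14, 3.14, 3.14, 3.14, 3.14].

INTERFACE

Orientations are given as a 3x3 rotation matrix whose columns are the frame's x, y, z axes.
In Python, from plant import ctrl gives the robot as it stands.
- The arm moves only by the shell command python3 -m crank 'ROWS'. ROWS is JSON, a list of rows, each a list of 7 numbers: the shift along the world's x, y, z in m, then the turn, a rotation vector about the world's x, y, z in degrees, then the opening in per cent of the stroke, from 0 (shut) to 100 (fully open). In form: [[x, y, z, ax, ay, az, claw], ...]. A call has exactly 8 rows; each row is the pose to reach, as a shift and turn from the pose commanded when the call began; what a row does not reach only later rows make up. A row lasts 1/12 s, in which the tool goes at most 41.7 mm and 7.16 degrees, less where a joint would pass 70% of its speed; a pose out of reach is approached as far as the arm can. A call with a gripper value outside its range is refused whole. The fingers move at their own pace and stop on an object; the grip force is fixed at half the most. Time passes only in rows, so rows that repeat a pose let the fingers close, or fill a call up. It gives the time, the measured TCP pose, the force, the opening and the grip force at its end, in the units of the state.
- ctrl.sense(): the state, without advancing time (a new reading comes with each control period).
- ctrl.read_camera(name): name is "side" or "top"; returns (picture, depth): 480x640x3 uint8, red, green, blue; 480x640 float32, m along the optical axis (not along the pixel's ray), 0 where there is no reading.
- ctrl.camera_params(name): a dict with "mtx" (3x3 intrinsics, pixels), "position" and "attitude" of the camera in the world. Camera axes: x right, y down, z forward; pixel columns grow to the right and rows downward; lengths in m; the calibration is good to about 2 mm. A picture is of the moment at which its call begins. camera_params takes no time and is no camera call.
- ctrl.close_job(): hands the job in; it is judged then, once.
The state is a dict: "time_s": time; "joint_pos": joint angles; "joint_vel": joint speeds; "joint_torque": joint torques, N m; "tool_pos": TCP position; "ee_rot": TCP orientation; "force": force on the tool from outside, world axes, zero at the start; "moment": the same for the moment, N m; "opening": opening from 0.0 (shut) to 1.0 (fully open); "finger_force": force on a finger pad.
Only numpy, scipy, OpenCV 4.12 (cv2) and the standard library are available. Lean on these libraries where they do the work, as an engineer would, in place of code of your own. Each camera call takes 0.05 s, during which the arm holds its last target. There are 200 camera calls.

TASK

Shut and latch the mirror box on the crate: push its half-open mirror flap fully down onto the box, then flip the steel latch lever on the flap's front edge down past its centre, so that it snaps flat against the box. Only push, and pick nothing up; do not swing the flap further open, do not throw the latch before the flap is down, and leave the lota, mug, soap bowl and comb where they are.

Things in the scene. Friction and masses are not known exactly. Their poses are not given: they have to be found in the camera images.
- mirror_box: Dark wooden open box, 175 x 160 x 85 mm high (own x, y, z), screwed to the crate's top. Origin: centre of its underside, on the crate's top (130 mm above the table), z up. The flap is hinged along its +x top edge; its -x wall faces roughly the world's -y and carries in its middle a steel striker (7 mm deep, 22 wide) for the latch's hook, 63 to 69 mm above the crate.
- flap_hinge (a point): Middle of the flap's hinge line, at the top of the box's +x wall, 85 mm above the crate's top.
- flap_edge (a point): Middle of the flap's free edge, on its outer (mirror) face, 175 mm from the hinge line. The flap is 175 x 160 mm and 10 mm thick: a mirror in a wooden frame. Shut, it lies flat on the box's rim, its outer face up, 95 mm above the crate's top.
- flap (a joint): Flap opening angle (rad): 0 shut flat on the box, 1.6 the stop when fully open; starts half open between 0.5 and 0.8. The hinge is stiff: the flap stays where it is left; some 2 to 4 N straight down on its outer face, in the half nearer its free edge, push it shut.
- latch_pivot (a point): Centre of the latch lever's pin, which is carried by the flap: 8 mm beyond the middle of the flap's free edge, half-way up its thickness (with the flap shut: 8 mm out from the box's -x wall, 90 mm above the crate's top). The pin is parallel to the box's y axis and to the hinge line.
- latch_tip (a point): Middle of the lever's free end, 60 mm from the pin. The lever is a steel plate 30 mm wide and 2.5 mm thick with a rolled end and a short hook on its inner face; its outer face (the upper one when the lever stands out) lies 6 mm from the pin's axis.
- latch (a joint): Lever angle relative to the flap (rad): 1.7 open (start): flap shut, it stands out from the box, 7 degrees above level; 0 latched: hanging flat along the -x wall, outer face 14 mm from the wall, end 30 mm above the crate. An over-centre spring (centre 0.6) drives it to the nearer stop: push the free end with 3 to 4 N, down then in towards the wall, past 0.6; it then snaps shut.
- crate: Wooden crate lying on its side, 300 (x) x 700 (y) x 130 mm high, fixed. Origin: centre of its underside on the table. Its flat plank top carries everything.
- lota: Copper-toned steel water pot, 86 mm across the belly, 95 mm high, loose. Origin: centre of its underside.
- mug: Steel mug, 76 mm across, 85 mm high, handle at its +y, loose. Origin: centre of its underside.
- soap_bowl: Red ceramic soap bowl, 90 mm across, 36 mm high, loose. Origin: centre of its underside.
- comb: Wide black plastic comb, 170 x 42 x 5 mm, lying flat, loose. Origin: centre of its underside.

How it is judged:
On the way, in this order (a step that is already met when the one before it is completed fails the run):
1. the mirror flap is pushed fully down onto the box, the latch still open (value of joint flap below 0.03 rad and value of joint latch above 1 rad), for 0.1 s.
2. the latch lever has been flipped past its centre and has snapped against the box (value of joint latch below 0.08 rad), for 0.2 s.
At the end, for the whole second after the job is handed in: The mirror flap lies shut on the box (within 0.03 rad), the latch lever has snapped flat against the box (within 0.08 rad), both at rest; lota, mug, soap bowl and comb are where they were (within 20 mm) (value of joint flap below 0.03 rad and value of joint latch below 0.08 rad and angular speed of flap below 0.1 rad/s); the robot touches nothing.
It fails at once if the latch is thrown while the flap is still open (value of joint latch below 0.6 rad and value of joint flap above 0.06 rad).
It fails at once if the flap is swung further open instead of shut (value of joint flap above 0.95 rad).
It fails at once if the lota, mug, soap bowl or comb is knocked, lifted or moved more than 20 mm (distance of any of lota, mug, soap_bowl, comb from where it was at the start of the episode above 0.02 m).
It also fails if it takes over 43 s, if anything falls off the work surface, if the arm or the gripper's body presses on something with over 40 N, if the wrist force passes 120 N, or if a joint passes its speed limit or range.

## Working session

There is one attempt and no reset: what is moved stays moved. The work goes in short steps, Python scripts to look and compute and a shell command to move; the robot and the scene stay as the last step left them, time stands still between calls to the robot, and variables do not carry over. Pictures are saved under pics/ and viewed, at most 10 in all, crops included, and the job is handed in when it is done.

```bash
mkdir -p pics; ls
python3 - <<'E'
from plant import ctrl
import cv2,numpy as np
for n in("side","top"):
    p,d=ctrl.read_camera(n); cv2.imwrite(f"pics/{n}0.png",p[:,:,::-1]); np.savez(f"{n}0.npz",p=p,d=d)
    c=ctrl.camera_params(n); print(n,c,(d>0).mean())
s=ctrl.sense();print(s["time_s"],s["tool_pos"],s["ee_rot"])
E
```

```text
pics
side {'mtx': array([[491.1186807 ,   0.        , 310.82625644],
       [  0.        , 491.1186807 , 246.01870494],
       [  0.        ,   0.        ,   1.        ]]), 'position': array([0.26181882, 0.72744015, 0.9307768 ]), 'attitude': array([[-0.92202184, -0.26368277,  0.28345568],
       [-0.3865526 ,  0.66729244, -0.6366301 ],
       [-0.02127944, -0.69655739, -0.71718547]])} 0.995947265625
top {'mtx': array([[514.02103481,   0.        , 322.77289634],
       [  0.        , 514.02103481, 239.2926811 ],
       [  0.        ,   0.        ,   1.        ]]), 'position': array([0.44490382, 0.04385852, 1.17674632]), 'attitude': array([[-0.01149194, -0.99552529,  0.0937941 ],
       [-0.99987481,  0.01246089,  0.00975148],
       [-0.0108766 , -0.09367029, -0.99554386]])} 0.995908203125
0.1 [ 0.22935393 -0.63458123  0.40381761] [[ 9.40474791e-01  3.39862750e-01 -6.91609442e-04]
 [ 3.39863426e-01 -9.40473586e-01  1.51186274e-03]
 [-1.36614583e-04 -1.65692155e-03 -9.99998618e-01]]
```

View pics/side0.png

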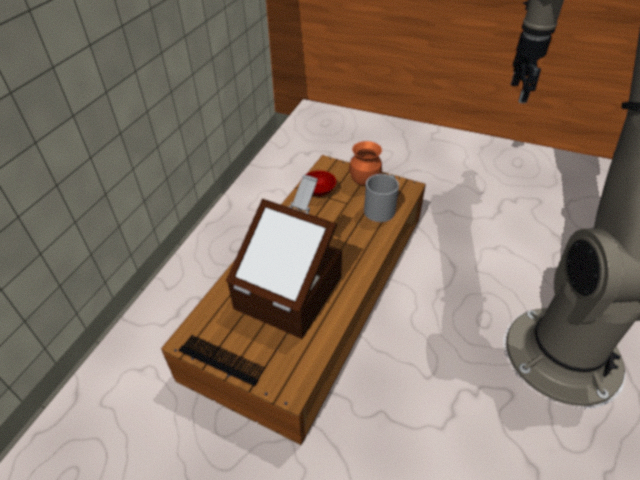

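View pics/top0.png

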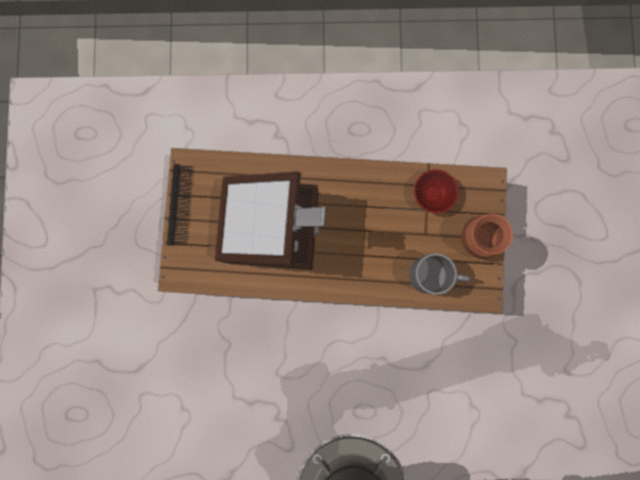

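The side and top pictures show the mirror flap half open, with the hinge on its +y side and the free edge toward -y. The lever stands out near top-view pixel (310,217). The mug, bowl and lota are at columns 410–510, and the comb is at column 175. Next I'll measure the box and lever.

```bash
cat > h.py <<'E'
import numpy as np
from plant import ctrl
def pts(n,d):
    c=ctrl.camera_params(n);K=c["mtx"];v,u=np.mgrid[:480,:640]
    r=np.stack([(u-K[0,2])/K[0,0],(v-K[1,2])/K[1,1],np.ones_like(u)],-1)*d[...,None]
    return r@c["attitude"].T+c["position"]
E
python3 - <<'E'
from h import *
import cv2
for n in("top","side"):
    z=np.load(f"{n}0.npz");p=z["p"].astype(int);P=pts(n,z["d"])
    reg=(P[...,2]>.15)&(P[...,0]>.35)&(P[...,0]<.75)&(P[...,1]<.36)&(P[...,1]>-.0)
    mir=reg&(p.min(-1)>175)
    mir=cv2.erode(mir.astype(np.uint8),np.ones((5,5)))>0
    m=P[mir]; c=m.mean(0); nn=np.linalg.svd(m-c,full_matrices=False)[2][2]; nn*=np.sign(nn[2])
    print(n,"mirror c",c.round(4),"n",nn.round(4),"ang",np.arccos(nn[2]).round(3),len(m),"resid",np.std((m-c)@nn))
    fl=reg&(abs((P-c)@nn)<.006)&((P-c)@(P-c).swapaxes(-1,-2)>-9).any(-1) if 0 else reg&(abs((P-c)@nn)<.006)
    k,l=cv2.connectedComponents(fl.astype(np.uint8)); 
    vv,uu=np.argwhere(mir).mean(0).astype(int)
    q=P[l==l[vv,uu]]
    yb=np.array([-nn[1],nn[0],0]);yb/=np.linalg.norm(yb); e=np.cross(yb,nn)
    for nm,a in(("hinge-line",yb),("up",e)):
        t=(q-c)@a;print(nm,a.round(4),np.percentile(t,[0,1,99,100]).round(4))
    # latch: grey low saturation, medium
    lat=reg&(p.max(-1)-p.min(-1)<15)&(p.min(-1)>90)&~(cv2.dilate(mir.astype(np.uint8),np.ones((9,9)))>0)
    k,l,st,ce=cv2.connectedComponentsWithStats(lat.astype(np.uint8))
    for i in range(1,k):
        if st[i,4]>25:
            w=P[l==i]; print("grey",st[i],w.min(0).round(3),w.max(0).round(3),w.mean(0).round(3))
    # crate top
    # rows of other objs
z=np.load("top0.npz");P=pts("top",z["d"])
for v,u in((217,400),(250,205)): print(P[v,u].round(4))
for v,u in((217,298),(217,303),(217,308),(217,314),(217,320),(217,324),(210,320),(226,320)): print(u,v,P[v,u].round(4),z["p"][v,u])
for nm,b in(("mug",(412,250,458,296)),("bowl",(413,168,460,214)),("lota",(464,214,513,257))):
    w=P[b[1]:b[3],b[0]:b[2]].reshape(-1,3); w=w[w[:,2]>.145]; print(nm,w.min(0).round(3),w.max(0).round(3))
E
```

```text
top mirror c [0.5699 0.1718 0.274 ] n [0.2245 0.8946 0.3865] ang 1.174 3552 resid 0.0243626273924089
hinge-line [-0.9699  0.2434  0.    ] [-0.0825 -0.0797  0.0858  0.0894]
up [ 0.094   0.3748 -0.9223] [-0.0211 -0.0156  0.0915  0.1309]
grey [293 206  32  26 571] [0.445 0.044 0.196] [0.584 0.102 1.177] [0.56  0.074 0.344]
side mirror c [0.5702 0.1769 0.2679] n [0.0464 0.53   0.8467] ang 0.561 3706 resid 0.0014651508686728504
hinge-line [-0.9962  0.0873  0.    ] [-0.0821 -0.0795  0.0782  0.0794]
up [ 0.0739  0.8435 -0.532 ] [-0.1312 -0.1127  0.0891  0.0935]
grey [291 175  25  38 473] [0.546 0.049 0.314] [0.583 0.101 0.361] [0.562 0.077 0.338]
grey [234 286  16   8  48] [0.604 0.243 0.214] [0.638 0.25  0.225] [0.62  0.247 0.218]
grey [273 302  17   9  56] [0.517 0.252 0.215] [0.552 0.258 0.226] [0.535 0.255 0.219]
[ 0.5875 -0.1048  0.1296]
[0.5246 0.2956 0.1291]
298 217 [0.5636 0.0934 0.3217] [132 130 131]
303 217 [0.5621 0.0845 0.3317] [133 131 132]
308 217 [0.5611 0.076  0.3378] [133 131 130]
314 217 [0.5597 0.0658 0.3474] [131 130 130]
320 217 [0.5583 0.0559 0.3564] [129 126 129]
324 217 [0.558  0.0495 0.3579] [104  97  97]
320 210 [0.5699 0.0558 0.3552] [126 124 125]
320 226 [0.5707 0.0594 0.1326] [90 76 70]
mug [ 0.432 -0.21   0.145] [0.505 0.044 1.177]
bowl [ 0.445 -0.215  0.145] [0.679 0.044 1.177]
lota [ 0.445 -0.3    0.145] [0.582 0.044 1.177]
```

```bash
python3 -m crank '[[0.0135,0.03,0.025,0,0,-3,0],[0.027,0.06,0.05,0,0,-6,0],[0.0405,0.09,0.075,0,0,-9,0],[0.054,0.12,0.1,0,0,-12,0],[0.0675,0.15,0.125,0,0,-15,0],[0.081,0.18,0.15,0,0,-18,0],[0.0945,0.21,0.175,0,0,-21,0],[0.108,0.24,0.2,0,0,-25,0]]'
python3 -m crank '[[0.0165,0.0375,0,0,0,0,0],[0.033,0.075,0,0,0,0,0],[0.0495,0.1125,0,0,0,0,0],[0.066,0.15,0,0,0,0,0],[0.0825,0.1875,0,0,0,0,0],[0.099,0.225,0,0,0,0,0],[0.1155,0.2625,0,0,0,0,0],[0.132,0.3,0,0,0,0,0]]'
```

```text
time_s: 0.77
tool_pos: [0.3376, -0.393, 0.6056]
ee_rot: [[0.996, -0.092, -0.0], [-0.092, -0.996, 0.0], [-0.0, -0.0, -1.0]]
force: [0.3, -1.0, 0.1]
opening: -0.002
finger_force: 0.0
time_s: 1.43
tool_pos: [0.4695, -0.0928, 0.6046]
ee_rot: [[0.996, -0.09, -0.0], [-0.09, -0.996, -0.0], [-0.0, 0.0, -1.0]]
force: [0.9, 0.1, -0.3]
opening: 0.003
finger_force: 0.0
```

```bash
python3 -m crank '[[0.012,0.027,0,0,0,0,0],[0.024,0.054,0,0,0,0,0],[0.036,0.081,0,0,0,0,0],[0.048,0.108,0,0,0,0,0],[0.06,0.135,0,0,0,0,0],[0.072,0.162,0,0,0,0,0],[0.084,0.19,0,0,0,0,0],[0.096,0.218,0,0,0,0,0]]'
python3 -m crank '[[0,0,-0.015,0,0,0,0],[0,0,-0.03,0,0,0,0],[0,0,-0.045,0,0,0,0],[0,0,-0.06,0,0,0,0],[0,0,-0.075,0,0,0,0],[0,0,-0.09,0,0,0,0],[0,0,-0.1,0,0,0,0],[0,0,-0.1,0,0,0,0]]'
python3 - <<'E'
from h import *
import cv2
a=[ctrl.read_camera(n)[0][100:400,130:530] for n in("side","top")]
cv2.imwrite("pics/b.png",np.hstack(a)[:,:,::-1])
E
```

```text
time_s: 2.1
tool_pos: [0.5658, 0.1243, 0.6043]
ee_rot: [[0.996, -0.09, -0.001], [-0.09, -0.996, -0.0], [-0.001, 0.0, -1.0]]
force: [1.6, -0.0, -0.1]
opening: 0.001
finger_force: 0.0
time_s: 2.77
tool_pos: [0.565, 0.1227, 0.5021]
ee_rot: [[0.996, -0.089, -0.004], [-0.09, -0.996, -0.001], [-0.004, 0.002, -1.0]]
force: [-0.5, -0.6, -0.1]
opening: 0.002
finger_force: 0.0
```

View pics/b.png

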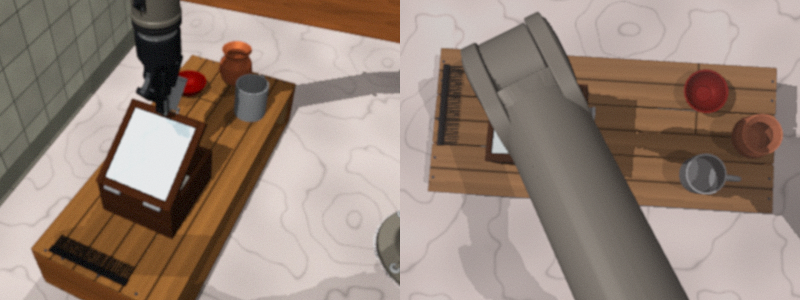

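The fingertip is just above the flap near its free edge, around pixel (168,112) in the left half, and the lever is beside it at (178,95). I'll shift slightly toward the hinge and then push down.

```bash
python3 -m crank '[[0,0.012,0,0,0,0,0],[0,0.012,-0.01,0,0,0,0],[0,0.012,-0.02,0,0,0,0],[0,0.012,-0.03,0,0,0,0],[0,0.012,-0.04,0,0,0,0],[0,0.012,-0.05,0,0,0,0],[0,0.012,-0.06,0,0,0,0],[0,0.012,-0.06,0,0,0,0]]'
python3 -m crank '[[0,0,-0.005,0,0,0,0],[0,0,-0.01,0,0,0,0],[0,0,-0.015,0,0,0,0],[0,0,-0.02,0,0,0,0],[0,0,-0.025,0,0,0,0],[0,0,-0.03,0,0,0,0],[0,0,-0.035,0,0,0,0],[0,0,-0.035,0,0,0,0]]'
```

```text
time_s: 3.53
tool_pos: [0.5649, 0.1346, 0.4419]
ee_rot: [[0.996, -0.09, -0.004], [-0.09, -0.996, -0.001], [-0.004, 0.001, -1.0]]
force: [-0.9, 0.0, -0.4]
opening: 0.003
finger_force: 0.0
time_s: 4.2
tool_pos: [0.5651, 0.1351, 0.4083]
ee_rot: [[0.996, -0.089, -0.002], [-0.089, -0.996, -0.0], [-0.002, 0.0, -1.0]]
force: [-0.0, 0.3, -0.9]
opening: 0.005
finger_force: 0.0
```

```bash
cat >> h.py <<'E'
def ang(tag):
    import cv2
    p,d=ctrl.read_camera("side");P=pts("side",d);cv2.imwrite(f"pics/{tag}.png",cv2.resize(p[100:370,170:440],None,fx=2,fy=2)[:,:,::-1])
    m=(P[...,2]>.18)&(abs(P[...,0]-.57)<.06)&(abs(P[...,1]-.18)<.07)&(p.min(-1)>150)
    m=P[cv2.erode(m.astype(np.uint8),np.ones((5,5)))>0];c=np.median(m,0);m=m[abs(m-c).max(1)<.08]
    A=np.c_[m[:,:2]-m[:,:2].mean(0),np.ones(len(m))];k=np.linalg.lstsq(A,m[:,2],rcond=None)[0]
    print("slope y",k[1].round(4),"x",k[0].round(4),"mean z",k[2].round(4),m.mean(0).round(3),len(m))
E
python3 -c "
from h import *
ang('c')"
```

```text
slope y -0.0906 x -0.0083 mean z 0.2292 [0.567 0.174 0.229] 1804
```

View pics/c.png

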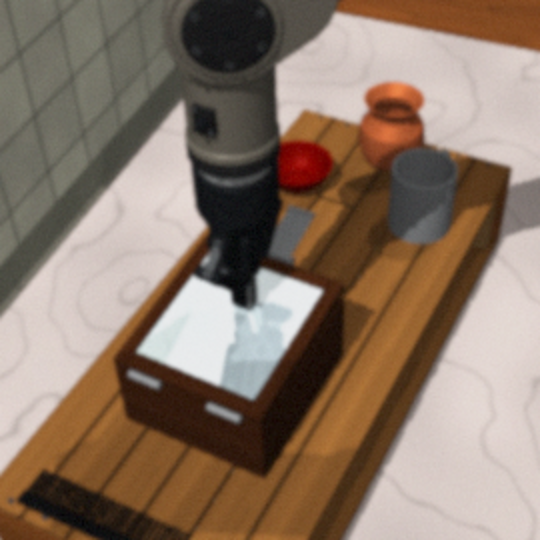

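The flap is nearly shut, at about 0.09 rad, with the fingertip on the mirror at (245,300). The lever at (290,235) is still standing out. I'll push down the rest of the way.

```bash
python3 -m crank '[[0,0,-0.003,0,0,0,0],[0,0,-0.006,0,0,0,0],[0,0,-0.009,0,0,0,0],[0,0,-0.011,0,0,0,0],[0,0,-0.012,0,0,0,0],[0,0,-0.013,0,0,0,0],[0,0,-0.013,0,0,0,0],[0,0,-0.013,0,0,0,0]]'
python3 -c "
from h import *
ang('d')"
```

```text
time_s: 4.92
tool_pos: [0.5654, 0.1351, 0.3973]
ee_rot: [[0.996, -0.09, 0.0], [-0.09, -0.996, -0.0], [0.0, 0.0, -1.0]]
force: [-1.3, -2.1, 5.1]
opening: 0.003
finger_force: 2.7
slope y 0.0065 x -0.0026 mean z 0.2225 [0.57  0.176 0.222] 1681
```

```bash
python3 -m crank '[[0,0,-0.003,0,0,0,0],[0,0,-0.003,0,0,0,0],[0,0,0.02,0,0,0,0],[0,0,0.06,0,0,0,0],[-0.003,-0.035,0.06,0,0,0,0],[-0.006,-0.075,0.06,0,0,0,0],[-0.009,-0.11,0.06,0,0,0,0],[-0.009,-0.122,0.06,0,0,0,0]]'
python3 - <<'E'
from h import *
import cv2
ang('e')
p,d=ctrl.read_camera("side");P=pts("side",d)
l=(P[...,2]>.19)&(P[...,2]<.26)&(abs(P[...,0]-.556)<.03)&(P[...,1]>-.02)&(P[...,1]<.06)&(p.min(-1)>90)
q=P[l];print(len(q),q.min(0).round(3),q.max(0).round(3))
t=(abs(P[...,0]-.556)<.05)&(abs(P[...,1]-.013)<.06)&(P[...,2]>.25)&(P[...,2]<.29)
q=P[t];print(len(q),q.min(0).round(3),q.max(0).round(3))
E
```

```text
time_s: 5.63
tool_pos: [0.556, 0.0074, 0.4565]
ee_rot: [[0.995, -0.096, -0.0], [-0.096, -0.995, -0.003], [-0.0, 0.003, -1.0]]
force: [-0.1, -1.9, -0.4]
opening: 0.004
finger_force: 0.0
slope y 0.0038 x 0.0009 mean z 0.2225 [0.573 0.174 0.222] 1887
290 [0.542 0.005 0.221] [0.575 0.06  0.236]
22 [0.546 0.003 0.281] [0.565 0.021 0.29 ]
```

View pics/e.png

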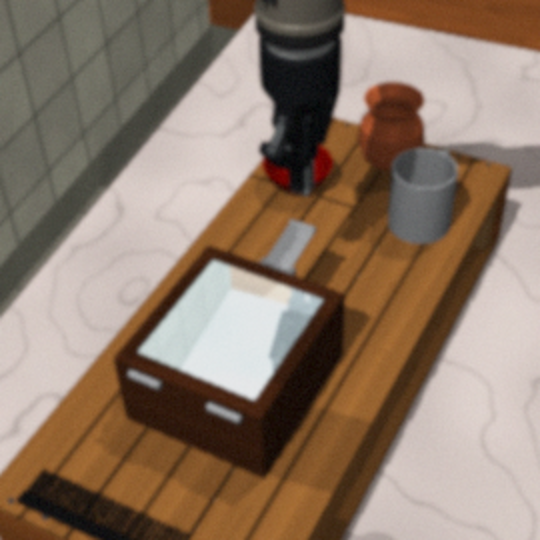

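The flap is shut, with the lever still standing out at (290,245). The fingertip is above the lever's end, so I'll press down.

```bash
python3 -m crank '[[0,0,-0.02,0,0,0,0],[0,0,-0.04,0,0,0,0],[0,0,-0.05,0,0,0,0],[0,0,-0.06,0,0,0,0],[0,0,-0.07,0,0,0,0],[0,0,-0.08,0,0,0,0],[0,0,-0.09,0,0,0,0],[0,0,-0.095,0,0,0,0]]'
python3 -m crank '[[0,0,-0.005,0,0,0,0],[0,0,-0.01,0,0,0,0],[0,0,-0.012,0,0,0,0],[0,0.004,-0.012,0,0,0,0],[0.001,0.008,-0.012,0,0,0,0],[0.001,0.012,-0.012,0,0,0,0],[0.001,0.015,-0.012,0,0,0,0],[0.001,0.015,-0.012,0,0,0,0]]'
python3 -c "
from h import *
ang('f')"
```

```text
time_s: 6.4
tool_pos: [0.5566, 0.0139, 0.3611]
ee_rot: [[0.996, -0.088, 0.0], [-0.088, -0.996, 0.0], [0.0, -0.0, -1.0]]
force: [-0.4, -0.5, 1.8]
opening: -0.001
finger_force: 0.9
time_s: 7.07
tool_pos: [0.5578, 0.0269, 0.3505]
ee_rot: [[0.996, -0.091, 0.001], [-0.091, -0.996, -0.003], [0.001, 0.003, -1.0]]
force: [-1.7, -6.2, 5.7]
opening: -0.002
finger_force: 0.0
slope y 0.0034 x 0.0018 mean z 0.2225 [0.568 0.174 0.223] 2016
```

View pics/f.png

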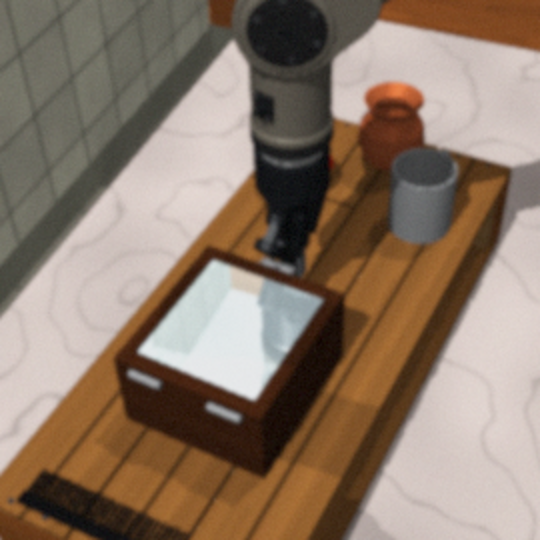

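The finger is on the folded-down lever at (285,265) with about 6 N of contact force. I'll push further in.

```bash
python3 -m crank '[[0,0.002,0,0,0,0,0],[0,0.004,0,0,0,0,0],[0,0.006,0,0,0,0,0],[0,0.007,0,0,0,0,0],[0,0.008,0,0,0,0,0],[0,0.008,0,0,0,0,0],[0,0.008,0,0,0,0,0],[0,0.008,0,0,0,0,0]]'
```

```text
time_s: 7.78
tool_pos: [0.5585, 0.0316, 0.3518]
ee_rot: [[0.995, -0.095, 0.003], [-0.095, -0.995, -0.007], [0.003, 0.007, -1.0]]
force: [-1.8, -15.2, 14.4]
opening: 0.001
finger_force: 7.4
```

```bash
python3 -m crank '[[0,-0.008,0,0,0,0,0],[0,-0.016,0,0,0,0,0],[0,-0.03,0,0,0,0,0],[0,-0.05,0,0,0,0,0],[0,-0.07,0,0,0,0,0],[0,-0.07,0.03,0,0,0,0],[0,-0.07,0.07,0,0,0,0],[0,-0.07,0.09,0,0,0,0]]'
python3 -c "
from h import *
ang('g')"
```

```text
time_s: 8.45
tool_pos: [0.558, -0.0336, 0.4434]
ee_rot: [[0.996, -0.09, 0.004], [-0.09, -0.996, 0.0], [0.004, -0.001, -1.0]]
force: [1.0, 0.2, 1.3]
opening: 0.003
finger_force: 0.0
slope y 0.0015 x -0.0001 mean z 0.2225 [0.57  0.174 0.222] 2109
```

View pics/g.png

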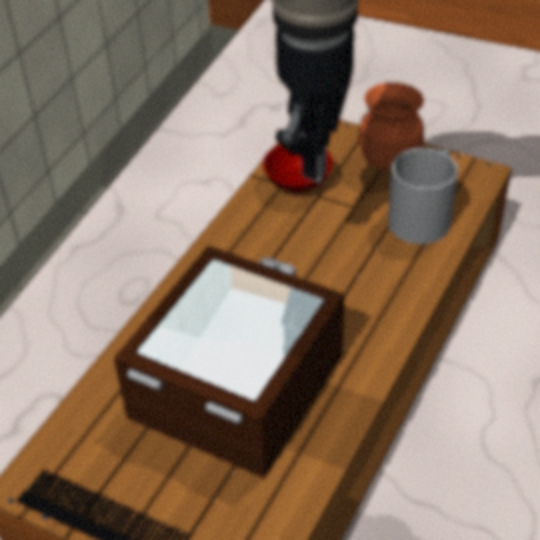

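The lever is down. Only its knuckle shows at (278,265), and it stayed there after the finger left. I'll clear the view and verify from the top.

```bash
python3 -m crank '[[0,0,0.03,0,0,0,0],[0,-0.02,0.06,0,0,0,0],[-0.01,-0.05,0.08,0,0,0,0],[-0.02,-0.09,0.08,0,0,0,0],[-0.03,-0.13,0.08,0,0,0,0],[-0.04,-0.17,0.08,0,0,0,0],[-0.05,-0.21,0.08,0,0,0,0],[-0.06,-0.25,0.08,0,0,0,0]]'
python3 -c "
from h import *
import cv2
ang('h1')
p,d=ctrl.read_camera('top');P=pts('top',d)
cv2.imwrite('pics/h.png',np.vstack([cv2.resize(p[160:280,200:360],None,fx=4,fy=4,interpolation=cv2.INTER_CUBIC)])[:,:,::-1])
for v in (206,212,217,222,228): print([ (u,*P[v,u,1:].round(3)) for u in range(304,322,2)])
"
```

```text
time_s: 9.17
tool_pos: [0.4967, -0.2851, 0.5196]
ee_rot: [[0.996, -0.089, 0.0], [-0.089, -0.996, -0.0], [0.0, 0.0, -1.0]]
force: [0.6, -0.7, -0.5]
opening: 0.0
finger_force: 0.0
slope y 0.0033 x -0.0021 mean z 0.2225 [0.568 0.172 0.223] 2181
[(304, np.float64(0.088), np.float64(0.226)), (306, np.float64(0.084), np.float64(0.223)), (308, np.float64(0.08), np.float64(0.228)), (310, np.float64(0.076), np.float64(0.223)), (312, np.float64(0.073), np.float64(0.223)), (314, np.float64(0.069), np.float64(0.224)), (316, np.float64(0.066), np.float64(0.184)), (318, np.float64(0.063), np.float64(0.129)), (320, np.float64(0.059), np.float64(0.131))]
[(304, np.float64(0.088), np.float64(0.224)), (306, np.float64(0.084), np.float64(0.226)), (308, np.float64(0.08), np.float64(0.224)), (310, np.float64(0.076), np.float64(0.225)), (312, np.float64(0.073), np.float64(0.223)), (314, np.float64(0.069), np.float64(0.225)), (316, np.float64(0.067), np.float64(0.16)), (318, np.float64(0.063), np.float64(0.129)), (320, np.float64(0.059), np.float64(0.131))]
[(304, np.float64(0.088), np.float64(0.227)), (30
[... 465 characters left out ...]
.08), np.float64(0.224)), (310, np.float64(0.077), np.float64(0.227)), (312, np.float64(0.073), np.float64(0.225)), (314, np.float64(0.069), np.float64(0.224)), (316, np.float64(0.066), np.float64(0.202)), (318, np.float64(0.062), np.float64(0.221)), (320, np.float64(0.058), np.float64(0.221))]
[(304, np.float64(0.088), np.float64(0.224)), (306, np.float64(0.084), np.float64(0.224)), (308, np.float64(0.08), np.float64(0.227)), (310, np.float64(0.077), np.float64(0.222)), (312, np.float64(0.073), np.float64(0.221)), (314, np.float64(0.069), np.float64(0.226)), (316, np.float64(0.066), np.float64(0.223)), (318, np.float64(0.062), np.float64(0.224)), (320, np.float64(0.058), np.float64(0.221))]
```

View pics/h.png

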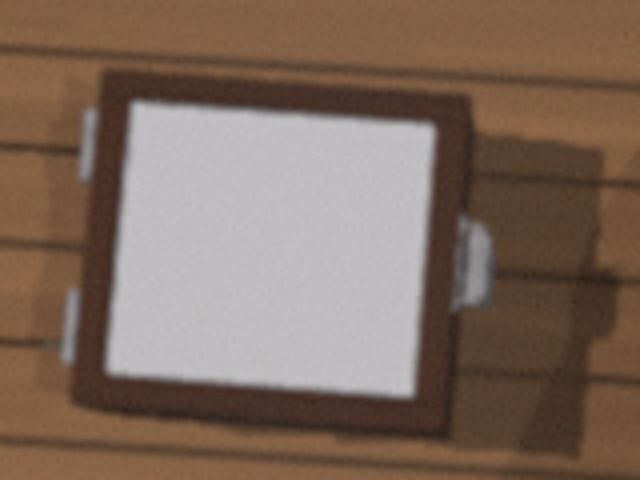

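```bash
python3 -c "
from h import *
p,d=ctrl.read_camera('top');P=pts('top',d)
for v in (220,225,230): print([ (u,*map(float,P[v,u,1:].round(3))) for u in range(319,328)])
"
```

```text
[(319, 0.06, 0.222), (320, 0.058, 0.223), (321, 0.056, 0.223), (322, 0.055, 0.13), (323, 0.053, 0.131), (324, 0.051, 0.131), (325, 0.049, 0.132), (326, 0.047, 0.128), (327, 0.045, 0.131)]
[(319, 0.06, 0.223), (320, 0.058, 0.224), (321, 0.056, 0.222), (322, 0.055, 0.165), (323, 0.053, 0.131), (324, 0.051, 0.13), (325, 0.049, 0.131), (326, 0.047, 0.132), (327, 0.045, 0.131)]
[(319, 0.06, 0.225), (320, 0.058, 0.223), (321, 0.057, 0.199), (322, 0.055, 0.169), (323, 0.053, 0.13), (324, 0.051, 0.132), (325, 0.049, 0.131), (326, 0.047, 0.127), (327, 0.045, 0.129)]
```

The lever hangs vertically, with its outer face at y≈0.055 and nothing sticking out below it, so it's latched. I'm handing the job in.

```bash
python3 -c "
from plant import ctrl
print(ctrl.close_job())"
```

```text
the job is handed in; nothing more can be done
None
```

The flap is shut and the latch has snapped flat against the box by the last camera and depth check; the arm stayed clear of the lota, mug, bowl and comb, though I did not re-measure them, and the job is handed in with no verdict returned.

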